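# Seat the pickup-coil plate on its locating pins

### The arm

A 6-joint arm with a two-finger parallel gripper is mounted at the origin on the work surface. World frame = base frame: x ahead of the robot, y to its left, z up, the work surface at z = 0. Lengths are in m, angles in rad, forces in N, time in s.
With the tool pointing down it reaches from about 0.35 to 0.975 m from the base axis. Payload 4.9 kg.
Tool frame: the origin (TCP) lies at the very end of the fingers, on their centre line; the grasp point (between the pads) lies 19 mm behind it; z points along the fingers, y is the line along which they close (so a half turn about z gives the same grasp; the last joint's range is limited). The gripper opens to 85 mm and grips with 20 to 120 N. Pads are 22 mm wide; open, the fingers measure 114 mm over their backs; the gripper's body (76 mm by 85 mm) begins 54 mm behind the grasp point. The pads swing forward as they close: fully open they stand 13 mm farther back than shut.
Start: joints at [-1.223, 0.053, 1.613, -0, 1.476, -0.119], TCP at [0.281, -0.558, 0.231] pointing down, gripper open.
Joint ranges: [-3.01, 3.01], [-1.01, 2.22], [0.06, 2.58], [-1.02, 4.17], [0.09, 2.62], [-3.14, 3.14]. Speed limits (rad/s): [2.57, 2.57, 3.14, 3.14, 3.14, 3.14].

### API

Orientations are given as a unit quaternion [w, x, y, z].
In Python, from plant import manip gives the robot as it stands.
- The arm moves only by the tool play_rows, never from a script. Its argument "series" is a list that holds one entry, the list of rows, each a list of 7 numbers: the shift along the world's x, y, z in m, then the turn, a rotation vector about the world's x, y, z in degrees, then the opening, from 0 (shut) to 1 (fully open). In form: [[[dx, dy, dz, rx, ry, rz, grip], ...]]. A call has 1 to 10 rows; each row shifts and turns the commanded pose from where the row before left it; what a row does not reach is not made up. A row lasts 1/10 s, in which the tool goes at most 50 mm and 8.59 degrees, less where a joint would pass 70% of its speed; a pose out of reach is approached as far as the arm can. A call with a gripper value outside its range is refused whole. The fingers move at their own pace and stop on an object; the grip force is fixed at half the most. Time passes only in rows, so rows that do not move let the fingers close. It gives the time, the measured TCP pose, the force, the opening and the grip force at its end, in the units of the state.
- manip.state(): the state, without advancing time (a new reading comes with each control period).
- manip.grab_frame(name): name is "scene" or "side" or "wrist"; returns a dict with "frame" (480x640x3 uint8, blue, green, red), "mtx" (3x3 intrinsics, pixels), "R" (3x3) and "t" (3): a world point X has camera coordinates R X + t. Camera axes: x right, y down, z forward; pixel columns grow to the right and rows downward; lengths in m; the calibration is good to about 2 mm. The wrist camera is an equidistant fisheye: a pixel r from the principal point sees the ray r / f radians off the axis. A picture is of the moment at which its call begins. There is no depth.
- manip.job_done(): hands the job in; it is judged then, once.
The state is a dict: "time": time; "joint_pos": joint angles; "joint_vel": joint speeds; "joint_efforts": joint torques, N m; "tool_pos": TCP position; "tool_rot": TCP orientation; "contact_force": force on the tool from outside, world axes, zero at the start; "ft_torque": the same for the moment, N m; "gripper_width": opening from 0.0 (shut) to 1.0 (fully open); "grasp_force": force on a finger pad.
Only numpy, scipy, OpenCV 4.12 (cv2) and the standard library are available. Lean on these libraries where they do the work, as an engineer would, in place of code of your own. Each camera call takes 0.05 s, during which the arm holds its last target. There are 200 camera calls.

### The job

The yellow-green pickup-coil plate is riding tilted on the two locating pins of the black fixture. Nudge it sideways with closed or open fingers, using the aluminium rail at the back to square it up if you like, until both its holes drop over the two pins and it lies flat on the fixture, then move clear. Only push it, never lift or tip it up, and leave the other things standing around where they are.

Things in the scene. Friction and masses are not known exactly. Their poses are not given: they have to be found in the camera images.
- fixture: Black steel base, fixed to the table, 230 (x) by 310 (y) by 20 mm high; origin at the centre of its underside, so its top is at z = 20 mm. An aluminium rail along its far side, 240 mm long (y) and 18 mm thick, stands 20 mm above the top; the rail's inner face is at x = +85 mm. Own x points square to the rail and towards it, y along the rail.
- pin_left (a point): Foot of the left steel pin (fixture x = +31, y = +30 mm, on the base's top). Each pin is 10 mm in diameter for 4.5 mm, then tapers to a flat 6 mm nose, 7.5 mm tall in all. The plate hides the pins at the start.
- pin_right (a point): Foot of the right steel pin, the same (fixture x = +31, y = -30 mm).
- plate: Loose yellow-green fibreglass plate, 130 (x) by 160 (y) by 8 mm, about 0.4 kg; copper coil disc and a green terminal block (15 mm high, 12 mm in from the near edge) on top. Origin: centre of its underside. Unseated, it rides on the pin noses, its near (-x) edge down on the fixture, its far edge up about 10 mm. Starts 14 to 30 mm short of its seat in fixture x, within 35 mm in y and 0.1 rad.
- seat (a point): Where the plate's origin lies when seated: fixture x = +19, y = 0, z = 20 mm (on the base's top), the plate's axes parallel to the fixture's and its far edge 1 mm clear of the rail. Once the holes have dropped, the pins stop the plate sliding on.
- hole_left (a point): Centre of the plate's left hole, in its underside (plate x = +12, y = +30 mm); through hole 13 mm in diameter.
- hole_right (a point): Centre of the plate's right hole, in its underside (plate x = +12, y = -30 mm); through hole 13 mm in diameter.
- sample: Brass cylinder 30 mm in diameter, 40 mm tall, standing on the table to the right of the fixture; origin under its centre. Leave alone.
- block: Aluminium block 40 by 30 by 30 mm with a black knob to 50 mm height, on the table to the left of the fixture; origin under its centre. Leave alone.
- dish: Shallow glass dish 90 mm across, 15 mm high, right; origin under its centre. Leave alone.
- driver: Screwdriver with yellow handle lying on the left. Leave alone.
- jar: Amber jar 60 mm in diameter, 70 mm tall, right; origin under its centre. Leave alone.
- eyebolt: Steel eyebolt standing on its 40 mm round foot, about 70 mm tall, left; origin under its centre. Leave alone.
Mind the look-alikes: they are no part of the job. What is shaped like the plate but pink is not meant.

How it is judged:
At the end, for the whole second after the job is handed in: Both holes are over their pins (within 3.5 mm sideways), the plate's underside is within 2 mm of the fixture's top and level within 0.025 rad, and it is at rest (horizontal distance between hole_left and pin_left below 0.0035 m and horizontal distance between hole_right and pin_right below 0.0035 m and z of each of hole_left, hole_right in the frame of fixture below 0.022 m and angle between plate's own z axis and vertical below 0.025 rad and linear speed of plate below 0.01 m/s); the robot touches nothing.
It fails at once if the plate is lifted (its origin more than 16 mm above the fixture's top) or tipped by more than 0.25 rad (z of plate in the frame of fixture above 0.036 m or angle between plate's own z axis and vertical above 0.25 rad).
It fails at once if another thing is moved by more than 12 mm (distance of any of sample, block, dish, driver, jar, eyebolt from where it was at the start of the episode above 0.012 m).
It also fails if it takes over 64 s, if anything falls off the work surface, if the arm or the gripper's body presses on something with over 40 N, if the wrist force passes 120 N, or if a joint passes its speed limit or range.

## Working session

There is one attempt and no reset: what is moved stays moved. The work goes in short steps, Python scripts to look and compute and a tool call to move; the robot and the scene stay as the last step left them, time stands still between calls to the robot, and variables do not carry over. Pictures are saved under pics/ and viewed, at most 10 in all, crops included, and the job is handed in when it is done.

Besides the shell and the picture viewer there is one more tool, called by a JSON object that holds its "method" and its "body", one argument or row to a line. play_rows: Moves the arm, as the interface text tells. Its arguments: {"type":"object","properties":{"series":{"type":"array"}},"required":["series"]}

```bash
mkdir -p pics
python3 - <<'E'
from plant import manip
import cv2,numpy as np,pickle
d={n:manip.grab_frame(n) for n in("scene","side")}
pickle.dump(d,open("f0.pkl","wb"))
for n in d:
    cv2.imwrite(f"pics/{n}0.png",d[n]["frame"]); print(n,d[n]["mtx"].round(1).tolist(),(-d[n]["R"].T@d[n]["t"]).round(3),d[n]["R"].round(3).tolist())
print(manip.state())
E
```

```text
scene [[583.1, 0.0, 318.5], [0.0, 583.1, 237.4], [0.0, 0.0, 1.0]] [ 1.316 -0.033  1.033] [[0.027, 1.0, -0.007], [0.749, -0.025, -0.662], [-0.662, 0.013, -0.75]]
side [[496.4, 0.0, 316.7], [0.0, 496.4, 240.9], [0.0, 0.0, 1.0]] [ 0.31  -0.785  1.032] [[0.986, -0.164, 0.018], [-0.116, -0.767, -0.631], [0.117, 0.62, -0.776]]
{'time': 0.1, 'joint_pos': array([-1.22301745e+00,  5.33206713e-02,  1.61415896e+00, -1.76987186e-05,
        1.47595359e+00, -1.18990112e-01]), 'joint_vel': array([ 1.67322824e-03, -4.60354256e-04, -3.37160740e-03,  5.69511676e-05,
        1.04403171e-04, -3.08742482e-03]), 'joint_efforts': array([-4.27142584e-05, -3.94905066e+01, -3.71363354e+01, -1.98153143e-04,
        3.87524982e-03, -3.21674668e-05]), 'tool_pos': array([ 0.28106392, -0.55761813,  0.23016608]), 'tool_rot': array([-9.13264795e-04,  9.72888623e-01,  2.31272307e-01, -1.13797239e-04]), 'contact_force': array([-0.34618299,  0.00427665, -0.10460342]), 'ft_torque': array([-0.04196512, -0.01035051, -0.02499825]), 'grasp_force': 0.0, 'gripper_width': 1.0006901647207322}
```

View pics/scene0.png

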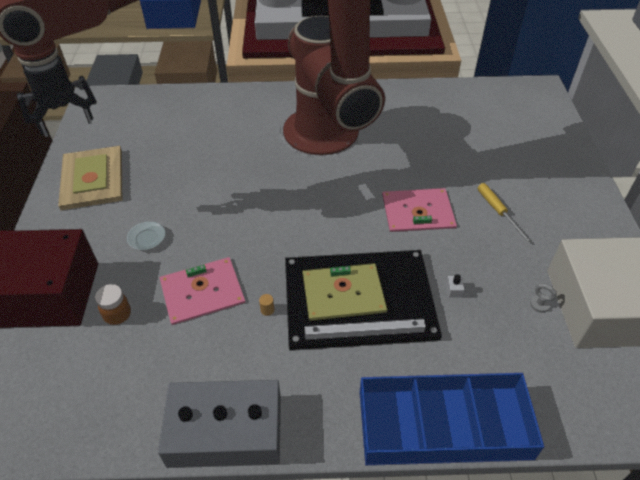

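View pics/side0.png

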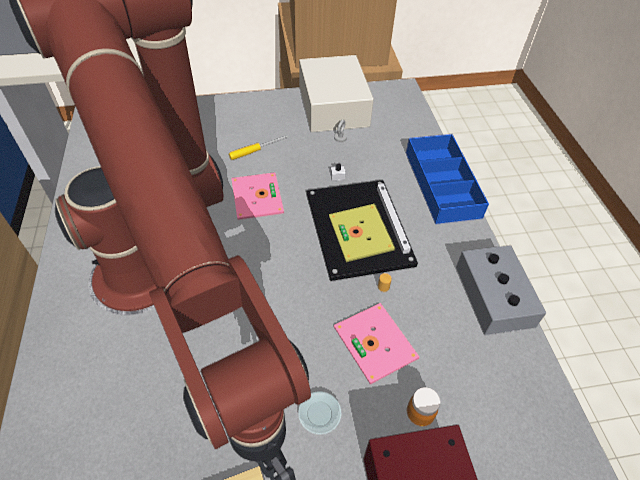

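The scene view shows the fixture at about (360,298) with the yellow-green plate on it at (345,292). The look-alikes are pink plates at (202,290) and (420,210), and a small yellow-green square on wood at (90,175). Only the plate at (345,292) sits on the black fixture in front of the rail, so that one fits the description. The side view has it at (362,232). Next I measure both and take the confirming crop.

```bash
cat > h.py <<'E'
import cv2,numpy as np,pickle
def hits(f,px,z):
    c=-f["R"].T@f["t"]; d=(np.linalg.inv(f["mtx"])@np.c_[px,np.ones(len(px))].T).T@f["R"]
    return c+d*((z-c[2])/d[:,2])[:,None]
def tri(f,g,p,q):
    P=[k["mtx"]@np.c_[k["R"],k["t"]] for k in(f,g)]
    X=cv2.triangulatePoints(*P,np.float64(p).T,np.float64(q).T); return (X[:3]/X[3]).T
def quad(mask,near,hull=True):
    n,l,s,c=cv2.connectedComponentsWithStats(mask)
    i=min((i for i in range(1,n) if s[i,4]>1500),key=lambda i:np.hypot(*(c[i]-near)))
    m=np.uint8(l==i); k=cv2.convexHull(cv2.findContours(m,0,1)[0][0] if 0 else max(cv2.findContours(m,0,1)[0],key=cv2.contourArea))
    a=cv2.approxPolyDP(k,0.04*cv2.arcLength(k,True),True)[:,0].astype(float)
    # refine: fit a line to the hull outline near each side
    o=max(cv2.findContours(m,0,1)[0],key=cv2.contourArea)[:,0].astype(float); L=[]
    for j in range(len(a)):
        u,v=a[j],a[(j+1)%len(a)]; t=(v-u)/np.linalg.norm(v-u); r=o-u
        s_=r@t; e=abs(r@[-t[1],t[0]]); w=np.linalg.norm(v-u)
        q=o[(e<2.5)&(s_>.1*w)&(s_<.9*w)]
        x=cv2.fitLine(q.astype(np.float32),cv2.DIST_HUBER,0,.01,.01).ravel(); L.append(np.cross([x[2],x[3],1],[x[2]+x[0],x[3]+x[1],1]))
    c=[np.cross(L[j-1],L[j]) for j in range(len(a))]; return np.array([p[:2]/p[2] for p in c])
def masks(f):
    h=cv2.cvtColor(f["frame"],cv2.COLOR_BGR2HSV)
    return cv2.inRange(h,(22,90,60),(40,255,255)),cv2.inRange(h,(0,0,0),(180,255,50))
E
python3 - <<'E'
from h import *
d=pickle.load(open("f0.pkl","rb"));Q={}
for n,near in(("scene",(345,292)),("side",(362,232))):
    y,b=masks(d[n]); 
    Q[n,'p']=quad(y,near); 
    b=cv2.morphologyEx(b|y,cv2.MORPH_CLOSE,np.ones((9,9))) ; Q[n,'f']=quad(b,near)
    for k in'pf': print(n,k,Q[n,k].round(1).tolist())
for k in'pf':
    a=Q["scene",k];b=Q["side",k]
    A=hits(d["scene"],a,.02 if k=='f' else .03);B=hits(d["side"],b,.02 if k=='f' else .03)
    idx=[np.argmin(np.linalg.norm(B-x,axis=1)) for x in A]
    X=tri(d["scene"],d["side"],a,b[idx]); print(k,"tri",X.round(4).tolist(),"sides",np.linalg.norm(X-np.roll(X,-1,0),axis=1).round(4),"ctr",X.mean(0).round(4))
    print(A.round(4).tolist(),B[idx].round(4).tolist())
f=d["scene"]["frame"][235:365,265:455]; g=d["side"]["frame"][170:290,295:425]
cv2.imwrite("pics/crop.png",np.hstack([cv2.resize(f,(480,330)),cv2.resize(g,(320,330))]))
E
```

```text
scene p [[374.3, 263.8], [386.6, 310.6], [308.9, 318.6], [302.6, 270.7]]
scene f [[420.4, 250.5], [441.7, 339.3], [289.4, 349.2], [285.5, 258.2]]
side p [[374.0, 203.2], [395.2, 249.2], [346.0, 261.5], [328.3, 214.1]]
side f [[378.5, 180.7], [418.1, 265.3], [330.5, 279.7], [306.2, 190.7]]
p tri [[0.5086, 0.1067, 0.0257], [0.6394, 0.1198, 0.0348], [0.6544, -0.0419, 0.0329], [0.5232, -0.0539, 0.0236]] sides [0.1318 0.1624 0.1321 0.1613] ctr [0.5814 0.0327 0.0293]
[[0.5123, 0.1059, 0.03], [0.6367, 0.12, 0.03], [0.6512, -0.0407, 0.03], [0.5265, -0.0523, 0.03]] [[0.5076, 0.1034, 0.03], [0.6407, 0.125, 0.03], [0.6564, -0.0421, 0.03], [0.5231, -0.0614, 0.03]]
f tri [[0.4639, 0.2166, 0.0139], [0.6873, 0.2328, 0.0006], [0.7083, -0.0823, 0.0061], [0.4757, -0.0931, 0.01]] sides [0.2244 0.3159 0.2329 0.31  ] ctr [0.5838 0.0685 0.0076]
[[0.469, 0.2151, 0.02], [0.7024, 0.2246, 0.02], [0.7154, -0.0805, 0.02], [0.4816, -0.0907, 0.02]] [[0.463, 0.2105, 0.02], [0.6783, 0.2201, 0.02], [0.7038, -0.0939, 0.02], [0.4758, -0.1036, 0.02]]
```

View pics/crop.png

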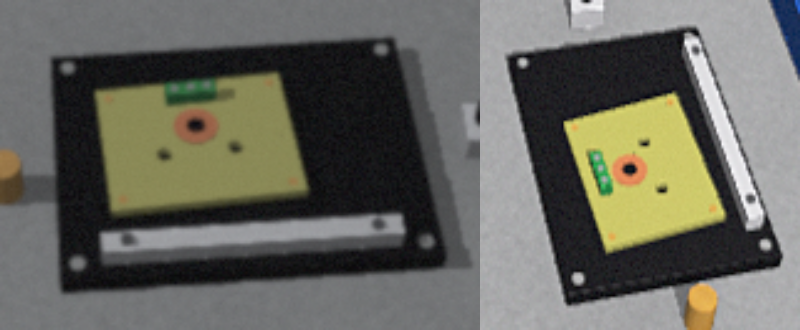

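The crop confirms it: the yellow-green plate with coil disc, terminal block and two dark holes is on the black fixture. In it the rail is in front of the plate's far edge, and grey corner screws are on the base's top. I use those screws as the fixture reference, since the black outline also takes in the side walls.

```bash
cat >> h.py <<'E'
def screws(f,cor):
    g=f["frame"].max(2); F=np.zeros(g.shape,np.uint8); cv2.fillConvexPoly(F,np.int32(cor),1); F=cv2.erode(F,np.ones((3,3)))
    n,l,s,c=cv2.connectedComponentsWithStats(np.uint8((g>75)&(F>0)))
    out=[]
    for k in cor:
        q=[i for i in range(1,n) if 5<s[i,4]<80 and np.hypot(*(c[i]-k))<26]
        i=min(q,key=lambda i:np.hypot(*(c[i]-k))); m=l==i; ys,xs=np.nonzero(m); w=g[m].astype(float)-40
        out.append([(xs*w).sum()/w.sum(),(ys*w).sum()/w.sum()])
    return np.array(out)
E
python3 - <<'E'
from h import *
d=pickle.load(open("f0.pkl","rb"));S={}
for n,near in(("scene",(345,292)),("side",(362,232))):
    y,b=masks(d[n]); b=cv2.morphologyEx(b|y,cv2.MORPH_CLOSE,np.ones((9,9)))
    S[n]=screws(d[n],quad(b,near)); print(n,S[n].round(1).tolist())
X=tri(d["scene"],d["side"],S["scene"],S["side"]);print(X.round(4).tolist(),np.linalg.norm(X-np.roll(X,-1,0),axis=1).round(4),X.mean(0).round(4))
for n in S:
    H=hits(d[n],S[n],.021); c=H.mean(0); print(n,H.round(4).tolist(),c.round(4))
v=(X[0]+X[1]-X[2]-X[3]); print("yaw y",np.arctan2(-v[0],v[1])); v=X[1]+X[2]-X[0]-X[3]; print("yaw x",np.arctan2(v[1],v[0]))
E
```

```text
scene [[415.2, 253.9], [433.8, 329.7], [295.3, 338.2], [291.3, 261.4]]Traceback (most recent call last):
  File "<stdin>", line 5, in <module>
  File "h.py", line 30, in screws
    i=min(q,key=lambda i:np.hypot(*(c[i]-k))); m=l==i; ys,xs=np.nonzero(m); w=g[m].astype(float)-40
ValueError: min() iterable argument is empty
```

```bash
sed -i 's/        i=min(q,key/        if not q: out.append([np.nan]*2); continue\n        i=min(q,key/' h.py
python3 - <<'E'
from h import *
d=pickle.load(open("f0.pkl","rb"));S={}
for n,near in(("scene",(345,292)),("side",(362,232))):
    y,b=masks(d[n]); b=cv2.morphologyEx(b|y,cv2.MORPH_CLOSE,np.ones((9,9)))
    S[n]=screws(d[n],quad(b,near)); print(n,S[n].round(1).tolist())
    H=hits(d[n],S[n],.021); print(n,H.round(4).tolist(),(H[0]+H[2])/2,(H[1]+H[3])/2,np.linalg.norm(H-np.roll(H,-1,0),axis=1).round(4))
ok=~np.isnan(S["side"][:,0])
X=tri(d["scene"],d["side"],S["scene"][ok],S["side"][ok]);print(ok,X.round(4).tolist())
E
```

```text
scene [[415.2, 253.9], [433.8, 329.7], [295.3, 338.2], [291.3, 261.4]]
scene [[0.4795, 0.2018, 0.021], [0.6801, 0.2121, 0.021], [0.6912, -0.0688, 0.021], [0.4921, -0.0776, 0.021]] [0.58536227 0.06651318 0.021     ] [0.58612155 0.06723777 0.021     ] [0.2009 0.281  0.1993 0.2797]
side [[nan, nan], [410.5, 258.5], [334.4, 270.8], [312.0, 192.3]]
side [[nan, nan, nan], [0.6904, -0.0706, 0.021], [0.4902, -0.0792, 0.021], [0.4781, 0.2006, 0.021]] [nan nan nan] [0.58427463 0.06502481 0.021     ] [   nan 0.2004 0.2801    nan]
[False  True  True  True] [[0.7026, 0.1421, -0.0599], [0.5584, -0.0403, -0.1286], [0.5206, -0.0299, 0.1487]]
```

{"method": "play_rows", "body": {
  "series": [
    [[0.021, 0.034, 0, 0, 0, -2.4, 0], [0.021, 0.034, 0, 0, 0, -2.4, 0], [0.021, 0.034, 0, 0, 0, -2.4, 0], [0.021, 0.034, 0, 0, 0, -2.4, 0], [0.021, 0.034, 0, 0, 0, -2.4, 0], [0.021, 0.034, 0, 0, 0, -2.4, 0], [0.021, 0.034, 0, 0, 0, -2.4, 0], [0.021, 0.034, 0, 0, 0, -2.4, 0], [0.021, 0.034, 0, 0, 0, -2.4, 0], [0.021, 0.034, 0, 0, 0, -2.4, 0]]
  ]
}}

```text
time: 1.1
tool_pos: [0.4916, -0.2164, 0.2308]
tool_rot: [-0.0, 1.0, 0.023, -0.0]
contact_force: [0.8, -0.3, 0.6]
gripper_width: -0.0
grasp_force: 0.0
```

{"method": "play_rows", "body": {
  "series": [
    [[0.0205, 0.0346, 0, 0, 0, 0, 0], [0.0205, 0.0346, 0, 0, 0, 0, 0], [0.0205, 0.0346, 0, 0, 0, 0, 0], [0.0205, 0.0346, 0, 0, 0, 0, 0], [0, 0, -0.04, 0, 0, 0, 0], [0, 0, -0.04, 0, 0, 0, 0], [0, 0, -0.04, 0, 0, 0, 0], [0, 0, -0.04, 0, 0, 0, 0], [0, 0, -0.02, 0, 0, 0, 0], [0, 0, 0, 0, 0, 0, 0]]
  ]
}}

```text
time: 2.1
tool_pos: [0.5695, -0.0787, 0.0464]
tool_rot: [-0.001, 1.0, 0.024, -0.004]
contact_force: [-0.1, -0.1, -0.4]
gripper_width: -0.005
grasp_force: 0.0
```

Run:
```python
from plant import manip
import cv2,numpy as np,pickle
d={n:manip.grab_frame(n) for n in("scene","side","wrist")}
f=d["scene"]["frame"][235:365,245:455]; g=d["side"]["frame"][170:310,295:425]
cv2.imwrite("pics/a1.png",np.hstack([cv2.resize(f,(480,330)),cv2.resize(g,(320,330))]))
```

```text
(no output)
```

View pics/a1.png

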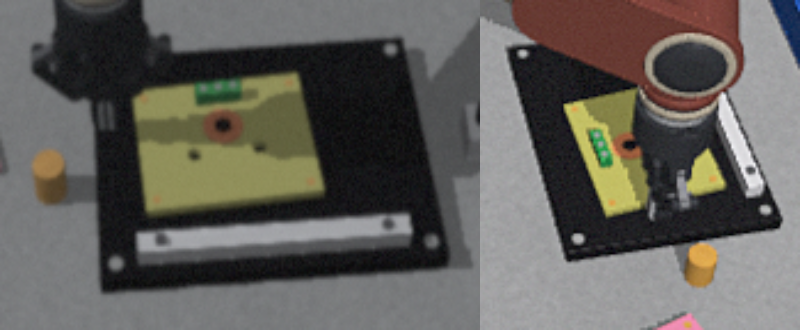

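The crop shows the shut fingers at about (105,130), just right of the plate's edge at (135,140) and clear of the brass sample at (48,175). I go down to plate height and push along the fixture's y axis.

{"method": "play_rows", "body": {
  "series": [
    [[0, 0, -0.012, 0, 0, 0, 0], [0, 0, -0.01, 0, 0, 0, 0], [0, 0, 0, 0, 0, 0, 0]]
  ]
}}

```text
time: 2.55
tool_pos: [0.5721, -0.0794, 0.0277]
tool_rot: [-0.0, 1.0, 0.024, -0.001]
contact_force: [-0.7, -0.9, -0.6]
gripper_width: 0.002
grasp_force: 0.0
```

{"method": "play_rows", "body": {
  "series": [
    [[0, 0.005, 0, 0, 0, 0, 0], [0, 0.005, 0, 0, 0, 0, 0], [0, 0.005, 0, 0, 0, 0, 0], [0, 0.005, 0, 0, 0, 0, 0], [0, 0.005, 0, 0, 0, 0, 0]]
  ]
}}

```text
time: 3.05
tool_pos: [0.5734, -0.0547, 0.0296]
tool_rot: [0.001, 1.0, 0.024, 0.0]
contact_force: [-0.6, -2.6, -0.3]
gripper_width: -0.0
grasp_force: 1.6
```

{"method": "play_rows", "body": {
  "series": [
    [[0, 0, -0.005, 0, 0, 0, 0], [0, 0.004, 0, 0, 0, 0, 0], [0, 0.004, 0, 0, 0, 0, 0], [0, 0.004, 0, 0, 0, 0, 0], [-0.001, 0.004, 0, 0, 0, 0, 0], [0, 0.004, 0, 0, 0, 0, 0], [0, 0.004, 0, 0, 0, 0, 0], [0, 0, 0, 0, 0, 0, 0]]
  ]
}}

```text
time: 3.85
tool_pos: [0.5732, -0.0313, 0.0253]
tool_rot: [0.001, 1.0, 0.024, 0.001]
contact_force: [-0.3, -3.5, 4.6]
gripper_width: -0.003
grasp_force: 2.6
```

```bash
cat > m.py <<'E'
from h import *
from plant import manip
C=np.array([.585,.066]);Y=.045;E=np.array([[np.cos(Y),np.sin(Y)],[-np.sin(Y),np.cos(Y)]])
def meas(name,view="scene",near=(352,292),z=(.028,.038)):
    f=manip.grab_frame(view); y,_=masks(f); q=quad(cv2.morphologyEx(y,cv2.MORPH_CLOSE,np.ones((7,7))),near)
    L=hits(f,q,z[0]);Hh=hits(f,q,z[1]); fx=(L[:,:2]-C)@E.T; X=np.where((fx[:,0]<fx[:,0].mean())[:,None],L,Hh)
    fx=(X[:,:2]-C)@E.T; o=np.argsort(fx[:,0]); n=fx[o[:2]];r=fx[o[2:]]; n=n[np.argsort(n[:,1])];r=r[np.argsort(r[:,1])]
    print("near R,L",n.round(4).tolist(),"far R,L",r.round(4).tolist())
    print("sizes",np.linalg.norm(n[1]-n[0]).round(4),np.linalg.norm(r-n,axis=1).round(4))
    a=[np.arctan2(-(v[1]-v[0])[0],(v[1]-v[0])[1]).round(4) for v in(n,r)]; b=[np.arctan2(*(r[i]-n[i])[::-1]).round(4) for i in(0,1)]
    print("centre rel seat mm",((np.r_[n,r].mean(0)-[.019,0])*1e3).round(1),"yaw",a,b)
    c=f["frame"]; cv2.imwrite(f"pics/{name}.png",cv2.resize(c[235:365,245:455],(800,495))); pickle.dump(f,open(name+".pkl","wb"))
E
python3 -c "
from m import *
meas('b1'); print(manip.state()['tool_pos'],manip.state()['contact_force'])"
```

```text
near R,L [[-0.0346, -0.0795], [-0.0728, 0.0696]] far R,L [[0.0688, -0.0903], [0.0651, 0.0733]]
sizes 0.1538 [0.104  0.1379]
centre rel seat mm [-12.4  -6.7] yaw [np.float64(0.2507), np.float64(0.0229)] [np.float64(-0.1041), np.float64(0.0271)]
[ 0.57324661 -0.03135222  0.02531667] [-0.81101208 -4.53308608  4.75680577]
```

View pics/b1.png

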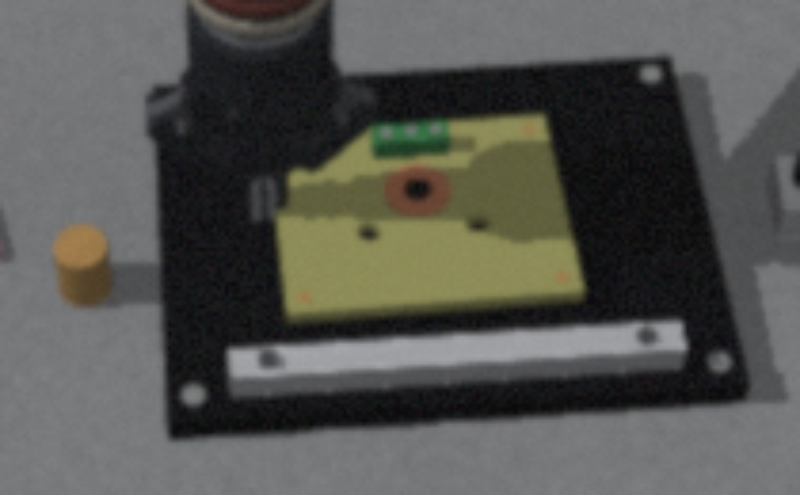

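The plate has slid over and has about 5–8 mm left to go in y, but the gripper hides its near-right corner. I back off to the near side for an unobstructed measurement.

{"method": "play_rows", "body": {
  "series": [
    [[0, -0.012, 0, 0, 0, 0, 0], [0, 0, 0.03, 0, 0, 0, 0], [0, 0, 0.04, 0, 0, 0, 0], [-0.04, 0, 0.03, 0, 0, 0, 0], [-0.045, 0, 0, 0, 0, 0, 0], [-0.03, 0, 0, 0, 0, 0, 0], [0, 0, 0, 0, 0, 0, 0]]
  ]
}}

```text
time: 4.6
tool_pos: [0.4533, -0.0421, 0.1222]
tool_rot: [-0.001, 1.0, 0.024, -0.002]
contact_force: [-0.0, -0.7, 0.2]
gripper_width: -0.0
grasp_force: 0.0
```

Run:
```python
from m import *
meas('b2')
d=manip.grab_frame("side"); cv2.imwrite("pics/s2.png",cv2.resize(d["frame"][170:310,295:425],(520,560)))
y,_=masks(d); q=quad(cv2.morphologyEx(y,cv2.MORPH_CLOSE,np.ones((5,5))),(350,225)); print(q.round(1).tolist())
f=pickle.load(open("b2.pkl","rb")); y,_=masks(f); p=quad(cv2.morphologyEx(y,cv2.MORPH_CLOSE,np.ones((5,5))),(352,292)); print(p.round(1).tolist())
A=hits(f,p,.03);B=hits(d,q,.03); i=[np.argmin(np.linalg.norm(B-a,axis=1)) for a in A]; X=tri(f,d,p,q[i])
g=(X[:,:2]-C)@E.T; print(np.c_[g,X[:,2]].round(4).tolist(),i,g.mean(0)-[.019,0]); print(manip.state()["tool_pos"])
# holes: dark blobs inside the plate, cast at the plate top's height
for n,v,k in(("scene",f,p),("side",d,q)):
    F=np.zeros((480,640),np.uint8);cv2.fillConvexPoly(F,np.int32(k),1);F=cv2.erode(F,np.ones((7,7)))
    N,l,s,c=cv2.connectedComponentsWithStats(np.uint8((v["frame"].max(2)<60)&(F>0)))
    for j in range(1,N):
        if 5<s[j,4]<100: print(n,c[j].round(1),s[j,4],((hits(v,c[j:j+1],.034)[:,:2]-C)@E.T).round(4))
```

```text
near R,L [[-0.0651, -0.0889], [-0.0683, 0.0717]] far R,L [[0.0685, -0.0871], [0.0655, 0.073]]
sizes 0.1606 [0.1336 0.1339]
centre rel seat mm [-18.9  -7.8] yaw [np.float64(0.0199), np.float64(0.0186)] [np.float64(0.0134), np.float64(0.01)]
[[373.8, 196.9], [392.6, 242.2], [343.7, 253.2], [328.2, 206.6]]
[[387.3, 264.5], [398.2, 312.4], [320.1, 318.6], [314.8, 270.1]]
[[-0.0691, 0.0717, 0.0267], [0.063, 0.0742, 0.035], [0.0654, -0.0876, 0.0321], [-0.0666, -0.0903, 0.024]] [np.int64(3), np.int64(0), np.int64(1), np.int64(2)] [-0.02081123 -0.00799359]
[ 0.45656033 -0.04261548  0.12357696]
scene [354.1 284.4] 17 [[-0.0151 -0.0081]]
side [354.  223.8] 13 [[-0.017 -0.01 ]]
```

Both views agree: the centre is 20 mm short in x and 8 mm short in y, with yaw 0.015. That also shows the fingertip is about 8 mm from its centre line to the contact. I repeat the sideways push by another 8 mm.

{"method": "play_rows", "body": {
  "series": [
    [[0.04, -0.003, 0, 0, 0, 0, 0], [0.04, -0.003, 0, 0, 0, 0, 0], [0.029, 0, 0, 0, 0, 0, 0], [0, 0, -0.04, 0, 0, 0, 0], [0, 0, -0.04, 0, 0, 0, 0], [0, 0, -0.016, 0, 0, 0, 0], [0, 0, 0, 0, 0, 0, 0], [0, 0, 0, 0, 0, 0, 0]]
  ]
}}

```text
time: 5.5
tool_pos: [0.5672, -0.0489, 0.0291]
tool_rot: [0.0, 1.0, 0.024, 0.0]
contact_force: [0.8, -0.2, 1.1]
gripper_width: -0.004
grasp_force: 0.0
```

{"method": "play_rows", "body": {
  "series": [
    [[0, 0.004, -0.003, 0, 0, 0, 0], [0, 0.004, 0, 0, 0, 0, 0], [0, 0.004, 0, 0, 0, 0, 0], [0, 0.004, 0, 0, 0, 0, 0], [0, 0.004, 0, 0, 0, 0, 0], [0, 0.003, 0, 0, 0, 0, 0], [0, 0.002, 0, 0, 0, 0, 0], [0, 0, 0, 0, 0, 0, 0], [0, 0, 0, 0, 0, 0, 0]]
  ]
}}

```text
time: 6.4
tool_pos: [0.5669, -0.024, 0.0259]
tool_rot: [0.0, 1.0, 0.024, 0.001]
contact_force: [0.3, -3.2, 3.5]
gripper_width: 0.0
grasp_force: 2.0
```

{"method": "play_rows", "body": {
  "series": [
    [[0, -0.012, 0, 0, 0, 0, 0], [0, 0, 0.03, 0, 0, 0, 0], [0, 0, 0.04, 0, 0, 0, 0], [-0.03, 0, 0.03, 0, 0, 0, 0], [-0.035, 0.02, 0, 0, 0, 0, 1], [-0.035, 0.035, 0, 0, 0, 0, 1], [0, 0.042, 0, 0, 0, 0, 1], [0, 0, 0, 0, 0, 0, 1], [0, 0, 0, 0, 0, 0, 1]]
  ]
}}

```text
time: 7.3
tool_pos: [0.4658, 0.0618, 0.1248]
tool_rot: [-0.0, 1.0, 0.025, -0.0]
contact_force: [0.8, -0.4, -0.1]
gripper_width: 0.847
grasp_force: 0.0
```

Run:
```python
from m import *
meas('b3'); print(manip.state()["tool_pos"],manip.state()["gripper_width"])
```

```text
near R,L [[-0.0651, -0.0812], [-0.0653, 0.0796]] far R,L [[0.0682, -0.0808], [0.0679, 0.08]]
sizes 0.1608 [0.1333 0.1331]
centre rel seat mm [-17.6  -0.6] yaw [np.float64(0.0009), np.float64(0.0018)] [np.float64(0.0029), np.float64(0.0027)]
[0.46617151 0.06111702 0.12492979] 0.9231770437814866
```

View pics/b3.png

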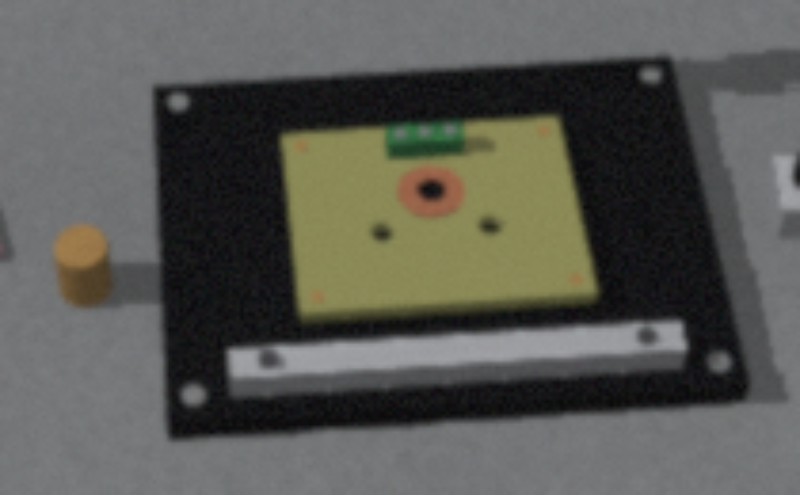

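The view shows the plate square to the rail and level with its seat in y, holes at (381,232) and (489,226). Only the push along x is left, so I come down on the near side with open fingers.

{"method": "play_rows", "body": {
  "series": [
    [[0.008, 0, -0.03, 0, 0, 0, 1], [0.008, 0, -0.03, 0, 0, 0, 1], [0, 0, -0.03, 0, 0, 0, 1], [0, 0, -0.017, 0, 0, 0, 1], [0, 0, 0, 0, 0, 0, 1], [0, 0, 0, 0, 0, 0, 1], [0, 0, -0.003, 0, 0, 0, 1], [0, 0, 0, 0, 0, 0, 1]]
  ]
}}

```text
time: 8.15
tool_pos: [0.4833, 0.061, 0.0164]
tool_rot: [0.0, 1.0, 0.024, 0.001]
contact_force: [0.5, 0.6, -0.9]
gripper_width: 1.0
grasp_force: 0.0
```

{"method": "play_rows", "body": {
  "series": [
    [[0, 0, -0.003, 0, 0, 0, 1], [0, 0, -0.002, 0, 0, 0, 1], [0, 0, 0, 0, 0, 0, 1]]
  ]
}}

```text
time: 8.45
tool_pos: [0.482, 0.0614, 0.0101]
tool_rot: [-0.0, 1.0, 0.024, -0.0]
contact_force: [-0.5, 0.4, 0.4]
gripper_width: 0.997
grasp_force: 0.0
```

{"method": "play_rows", "body": {
  "series": [
    [[0.003, 0, 0, 0, 0, 0, 1], [0.003, 0, 0, 0, 0, 0, 1], [0.003, 0, 0, 0, 0, 0, 1], [0.003, 0, 0, 0, 0, 0, 1], [0.003, 0, 0, 0, 0, 0, 1], [0, 0, 0, 0, 0, 0, 1]]
  ]
}}

```text
time: 9.05
tool_pos: [0.4978, 0.0612, 0.0105]
tool_rot: [0.0, 1.0, 0.024, 0.0]
contact_force: [0.2, 0.1, -0.5]
gripper_width: 1.0
grasp_force: 0.0
```

{"method": "play_rows", "body": {
  "series": [
    [[0.003, 0, 0, 0, 0, 0, 1], [0.003, 0, 0, 0, 0, 0, 1], [0.003, 0, 0, 0, 0, 0, 1], [0.003, 0, 0, 0, 0, 0, 1], [0.002, 0.001, 0, 0, 0, 0, 1], [0.002, 0, 0, 0, 0, 0, 1], [0.002, 0, 0, 0, 0, 0, 1]]
  ]
}}

```text
time: 9.75
tool_pos: [0.5134, 0.0623, 0.0099]
tool_rot: [0.0, 1.0, 0.024, -0.003]
contact_force: [-7.0, -0.7, 4.9]
gripper_width: 1.003
grasp_force: 3.7
```

Run:
```python
from m import *
meas('b4'); print(manip.state()["tool_pos"],manip.state()["contact_force"])
```

```text
near R,L [[-0.0602, -0.0812], [-0.0576, 0.0798]] far R,L [[0.0722, -0.0801], [0.073, 0.0812]]
sizes 0.161 [0.1325 0.1306]
centre rel seat mm [-12.1  -0.1] yaw [np.float64(-0.0165), np.float64(-0.005)] [np.float64(0.0088), np.float64(0.0107)]
[0.51389303 0.06224418 0.00997789] [-6.09301077 -0.59193476  4.52444212]
```

{"method": "play_rows", "body": {
  "series": [
    [[0.002, 0, 0, 0, 0, 0, 1], [0.002, 0, 0, 0, 0, 0, 1], [0.002, 0, 0, 0, 0, 0, 1], [0.002, 0, 0, 0, 0, 0, 1], [0.001, 0, 0, 0, 0, 0, 1]]
  ]
}}

```text
time: 10.3
tool_pos: [0.5229, 0.0624, 0.0099]
tool_rot: [-0.0, 1.0, 0.024, -0.002]
contact_force: [-6.0, -0.6, 3.8]
gripper_width: 0.998
grasp_force: 2.9
```

{"method": "play_rows", "body": {
  "series": [
    [[0.001, 0, 0, 0, 0, 0, 1], [0.001, 0, 0, 0, 0, 0, 1], [0.001, 0, 0, 0, 0, 0, 1]]
  ]
}}

```text
time: 10.6
tool_pos: [0.5274, 0.0623, 0.0103]
tool_rot: [-0.0, 1.0, 0.024, 0.0]
contact_force: [-2.0, 0.3, -0.7]
gripper_width: 0.999
grasp_force: 1.3
```

Run:
```python
from m import *
meas('b5'); print(manip.state()["tool_pos"],manip.state()["contact_force"])
```

```text
near R,L [[-0.0468, -0.0804], [-0.0437, 0.0806]] far R,L [[0.0801, -0.0809], [0.0802, 0.0787]]
sizes 0.1611 [0.127  0.1239]
centre rel seat mm [-1.5 -0.5] yaw [np.float64(-0.0196), np.float64(-0.0002)] [np.float64(-0.0032), np.float64(-0.0153)]
[0.52737902 0.06232081 0.01020575] [-0.5597951   0.58000362  0.58749081]
```

The push force dropped from 6 N to near zero, and the far edge now reads low for an assumed raised height, so both holes have probably dropped over the pins. I back off and check.

{"method": "play_rows", "body": {
  "series": [
    [[-0.01, 0, 0, 0, 0, 0, 1], [-0.02, 0, 0, 0, 0, 0, 1], [-0.01, 0, 0.03, 0, 0, 0, 1], [0, 0, 0.04, 0, 0, 0, 1], [-0.02, 0, 0.04, 0, 0, 0, 1], [0, 0, 0.01, 0, 0, 0, 1], [0, 0, 0, 0, 0, 0, 1]]
  ]
}}

```text
time: 11.35
tool_pos: [0.4685, 0.0623, 0.1327]
tool_rot: [0.0, 1.0, 0.024, 0.003]
contact_force: [0.4, -0.2, 0.0]
gripper_width: 0.997
grasp_force: 0.0
```

Run:
```python
from m import *
meas('b6',z=(.028,.028)); f=pickle.load(open("b6.pkl","rb"))
d=manip.grab_frame("side"); k=np.ones((5,5))
q=quad(cv2.morphologyEx(masks(d)[0],cv2.MORPH_CLOSE,k),(355,220)); p=quad(cv2.morphologyEx(masks(f)[0],cv2.MORPH_CLOSE,k),(352,292))
A=hits(f,p,.03);B=hits(d,q,.03); i=[np.argmin(np.linalg.norm(B-a,axis=1)) for a in A]; X=tri(f,d,p,q[i])
g=(X[:,:2]-C)@E.T; print(np.c_[g,X[:,2]].round(4).tolist(),g.mean(0)-[.019,0])
cv2.imwrite("pics/e.png",np.hstack([cv2.resize(f["frame"][235:365,245:455],(480,330)),cv2.resize(d["frame"][170:310,295:425],(320,330))]))
print(manip.state()["contact_force"],manip.state()["tool_pos"])
```

```text
near R,L [[-0.0467, -0.0803], [-0.0464, 0.0806]] far R,L [[0.0744, -0.0802], [0.0737, 0.0806]]
sizes 0.1609 [0.1211 0.1201]
centre rel seat mm [-5.2  0.2] yaw [np.float64(-0.0018), np.float64(0.0042)] [np.float64(0.001), np.float64(0.0004)]
[[-0.048, 0.0811, 0.0263], [0.0781, 0.0782, 0.0325], [0.0784, -0.0831, 0.03], [-0.0475, -0.0815, 0.0241]] [-0.00374929 -0.00133432]
[-0.15481136  0.45637432  0.3462691 ] [0.46659423 0.06228335 0.12898575]
```

View pics/e.png

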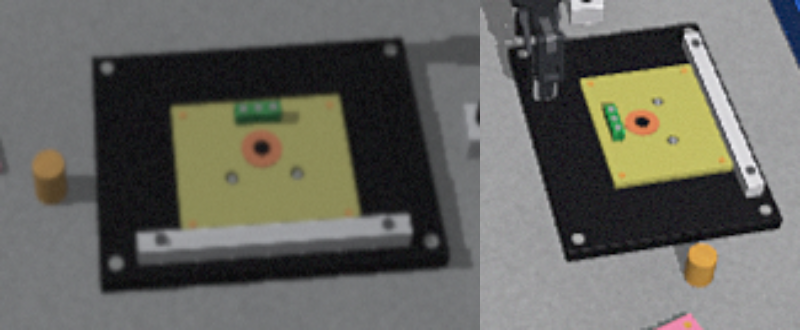

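Steel pin noses now show in both holes, at (231,178) and (297,173) in the left crop. The near edge gives the centre within 1 mm of the seat. The rail hides the far edge in the scene view, so I check flatness from the side view: with the plate flat at 28 mm, the sizes must come out 130 × 160.

Run:
```python
from m import *
d=manip.grab_frame("side"); q=quad(cv2.morphologyEx(masks(d)[0],cv2.MORPH_CLOSE,np.ones((5,5))),(355,220))
d0=pickle.load(open("f0.pkl","rb"))["side"]; q0=quad(masks(d0)[0],(362,232))
for Q in(q0,q):
  for z in(.028,.034):
    g=(hits(d,Q,z)[:,:2]-C)@E.T; print(z,g.round(4).tolist(),np.linalg.norm(g-np.roll(g,-1,0),axis=1).round(4))
# pin noses: bright blobs in the holes, both views, at nose height 27.5 mm
f=pickle.load(open("b6.pkl","rb"))
for v,n,k in((f,"scene",quad(cv2.morphologyEx(masks(f)[0],cv2.MORPH_CLOSE,np.ones((5,5))),(352,292))),(d,"side",q)):
    F=np.zeros((480,640),np.uint8);cv2.fillConvexPoly(F,np.int32(k),1);F=cv2.erode(F,np.ones((7,7)))
    h=cv2.cvtColor(v["frame"],cv2.COLOR_BGR2HSV); N,l,s,c=cv2.connectedComponentsWithStats(np.uint8((h[...,1]<100)&(F>0)))
    for j in range(1,N):
        if s[j,4]>4: print(n,c[j].round(1),s[j,4],((hits(v,c[j:j+1],.0275)[:,:2]-C)@E.T).round(4))
```

```text
0.028 [[0.059, 0.0582], [0.0672, -0.1097], [-0.0671, -0.1231], [-0.0751, 0.0426]] [0.1681 0.1349 0.1659 0.1351]
0.034 [[0.0568, 0.0529], [0.0649, -0.1141], [-0.0685, -0.1274], [-0.0765, 0.0373]] [0.1671 0.1341 0.1649 0.1343]
0.028 [[0.0805, 0.0795], [0.0813, -0.0863], [-0.0473, -0.088], [-0.0485, 0.0798]] [0.1657 0.1287 0.1677 0.1289]
0.034 [[0.0781, 0.074], [0.079, -0.0908], [-0.0489, -0.0924], [-0.0501, 0.0743]] [0.1647 0.1279 0.1667 0.1282]
scene [358.8 299. ] 2479 [[ 0.019  -0.0019]]
scene [351.2 277.9] 10 [[-0.0378 -0.0116]]
scene [357.5 277.5] 8 [[-0.0379  0.0021]]
scene [358.9 292.6] 15 [[0.0024 0.0004]]
side [366.8 212.7] 12 [[0.0296 0.028 ]]
side [347.8 215.8] 6 [[-0.0243  0.0267]]
side [349.  219.5] 6 [[-0.0245  0.0131]]
side [372.8 229.1] 12 [[ 0.0295 -0.0323]]
```

The side view confirms it is flat: the near-left and far-left corners fall at the same y (79.8 and 79.5 mm), where a raised far edge would shift by about 9 mm. The pin noses show in the holes at fixture (29.5, 28) and (29.5, -32). I hand the job in.

```bash
python3 -c "
from plant import manip
print(manip.job_done())"
```

```text
the job is handed in; nothing more can be done
None
```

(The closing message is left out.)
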